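# Put the applicator away and lock the wax tub's bayonet cap

## Robot

A 6-joint arm with a two-finger parallel gripper is mounted at the origin on the work surface. World frame = base frame: x ahead of the robot, y to its left, z up, the work surface at z = 0. Lengths are in m, angles in rad, forces in N, time in s.
With the tool pointing down it reaches from about 0.325 to 0.75 m from the base axis. Payload 7.6 kg.
Tool frame: the origin (TCP) lies at the very end of the fingers, on their centre line; the grasp point (between the pads) lies 19 mm behind it; z points along the fingers, y is the direction in which the jaws open and shut (so a half turn about z gives the same grasp; the last joint's range is limited). The gripper opens to 85 mm and grips with 20 to 120 N. Pads are 22 mm wide; open, the fingers measure 114 mm over their backs; the gripper's body (76 mm by 85 mm) begins 54 mm behind the grasp point. The pads swing forward as they close: fully open they stand 13 mm farther back than shut.
Start: joints at [-1.348, 0.052, 1.401, -0, 1.689, -0.07], TCP at [0.152, -0.503, 0.231] pointing down, gripper open.
Joint ranges: [-2.9, 2.9], [-0.91, 2.17], [0.12, 2.37], [-1.06, 4.2], [0.26, 2.73], [-2.93, 2.93]. Speed limits (rad/s): [2.57, 2.57, 3.01, 3.14, 3.14, 3.14].

## Interface

Orientations are given as a unit quaternion [w, x, y, z].
In Python, from rig import robot gives the robot as it stands. The module is installed in compiled form; this text tells all that it offers.
- The arm moves only by the shell command python3 -m pendant 'ROWS'. ROWS is JSON, a list of rows, each a list of 7 numbers: the shift along the tool's x, y, z in m, then the turn, a rotation vector about the tool's x, y, z in degrees, then the finger opening in m, from 0 to 0.0854. A call has 1 to 20 rows; each row is the pose to reach, as a shift and turn from the pose measured when the call began, along the tool's axes at that moment; what a row does not reach only later rows make up. A row lasts 1/12 s, in which the tool goes at most 41.7 mm and 7.16 degrees, less where a joint would pass 70% of its speed; a pose out of reach is approached as far as the arm can. A call with a gripper value outside its range is refused whole. The fingers move at their own pace and stop on an object; the grip force is fixed at half the most. Time passes only in rows, so rows that repeat a pose let the fingers close. It gives the time, the measured TCP pose, the force and the opening at its end, in the units of the state.
- robot.get_obs(): the state, without advancing time (a new reading comes with each control period).
- robot.camera(name): name is "scene" or "side" or "wrist"; returns a dict with "frame" (384x512x3 uint8, blue, green, red), "mtx" (3x3 intrinsics, pixels), "extrinsics" (4x4, takes a point from camera to world coordinates). Camera axes: x right, y down, z forward; pixel columns grow to the right and rows downward; lengths in m; the calibration is good to about 2 mm. The wrist camera is an equidistant fisheye: a pixel r from the principal point sees the ray r / f radians off the axis. A picture is of the moment at which its call begins. There is no depth.
- robot.sign_off(): hands the job in, once; it reports no verdict.
The state is a dict: "time_s": time; "q": joint angles; "dq": joint speeds; "effort": joint torques, N m; "ee_pos": TCP position; "eef_rot": TCP orientation; "contact_force": force on the tool from outside, world axes, zero at the start; "ft_torque": the same for the moment, N m; "finger_gap": finger opening in m.
Only numpy, scipy, OpenCV 4.12 (cv2) and the standard library are available. Lean on these libraries where they do the work, as an engineer would, in place of code of your own. Each camera call takes 0.05 s, during which the arm holds its last target.

## Task

Put the round wax applicator back into the open grey wax tub, lying flat on the wax with its red knob up. Then close the tub with its loose grey cap: set the cap's two yellow ears into the two slots in the rim (between the yellow marks), push it down against the spring, give it a quarter turn clockwise (seen from above) until the ears stop at the red marks, and let it spring up so that it locks there. Leave the other things on the ledge where they are.

Things in the scene. Friction and masses are not known exactly. Their poses are not given: they have to be found in the camera images.
- tub: Open grey plastic wax tub, 128 mm across, 92 high, on a 150 x 150 x 4 mm steel plate bolted to the ledge: cannot move. Origin under its centre at ledge height, z up; slots on its own +x and -x. Hard cream wax fills it to z = 20 mm. Mouth: flat rim, inner radius 48, outer 64 mm, upper face at z = 92 mm.
- tub_mouth (a point): Centre of the tub's mouth, level with the rim's upper face, 92 mm above the ledge; axes as tub. The mouth leaves the cap's disc 4 mm of play all round.
- tub_slot (a point): Middle of the entry slot on the tub's own +x, level with the rim's upper face, 54 mm from the axis. The slot, 18 mm wide at the inner edge and wider outwards, is cut right through the rim, with a yellow mark on either side. A second one, just alike, lies across the mouth; the cap goes in either way round.
- tub_lock (a point): Red mark on the rim, on the tub's own -y, 54 mm from the axis: one locked place; the other, alike, lies opposite. From each slot a channel runs a quarter turn clockwise (from above) under the rim, its roof 6 mm below the rim's upper face; at the red mark the roof is 3 mm higher, a notch 18 mm long, then a stop. Anticlockwise is blocked.
- seal (a joint): Travel (m) of the black sprung ring in the mouth (inner radius 38, outer 44 mm). 0 = up, its top 5 mm below the rim's upper face; grows as pushed down, hard stop at 0.012. 4 N to start, 0.6 N more per mm. The cap stands on it: ears lie in the slots at 0, cannot turn; free to turn under the roof beyond 0.006 (best 0.009); locked about 0.003.
- cap: Loose grey cap, about 120 g, upright on the ledge. Origin: centre of its underside, z up. Disc radius 44, 10 mm thick; two yellow ears 12 mm wide, 5 thick, flush with the underside, reach out to radius 56 on its own +x and -x. Grip bar along x, 60 long, 14 wide, from z = 10 to 45 mm, yellow line on top. Origin above the tub's origin: 87 mm laid in the slots, 84 locked.
- applicator: Loose wax applicator, about 80 g: black round puck 60 mm across, 16 thick, red upright knob on its centre (13 mm thick, top 12 mm of it 15 thick), 50 mm high in all. Origin: centre of its underside, z up. Starts upright on the ledge. Passes the sprung ring with 8 mm to spare all round; on the wax its top is at 70 mm, clear of the cap.
- brush: Green tyre brush, 240 mm long, 44 mm high, bristles down; origin under its head, 110 x 45 mm, handle towards its +x. Bystander.
- spanner: Steel spanner, 140 mm long, lying flat; origin under its middle. Bystander.
- jar: Closed amber glass jar, 68 mm across, 90 mm high; origin under its centre. Bystander.
- polish_can: Blue can with a paper band, 66 mm across, 120 mm high; origin under its centre. Bystander.
- cleaner: White plastic bottle with red cap, 64 mm across, 190 mm high; origin under its centre. Bystander.
Not all that is in view belongs to the job. What is shaped like the cap but green is not meant. Of the things shaped like the applicator, the black one is meant.

How it is judged:
On the way, in this order (a step that is already met when the one before it is completed fails the run):
1. the applicator lies flat in the tub, let go (horizontal distance between applicator and tub below 0.04 m and z of applicator in the frame of tub below 0.03 m and angle between applicator's own z axis and vertical below 0.2 rad and contact force between the fingers and applicator below 0.2 N), for 0.2 s.
2. the cap, its ears in the slots, is pushed down against the spring (value of joint seal above 0.006 m and angle between the x axis of cap and the x axis of tub, either way round below 0.3 rad and horizontal distance between cap and tub below 0.01 m and z of cap in the frame of tub below 0.083 m), for 0.05 s.
3. the cap, still pushed down, is turned with its ears under the rim (value of joint seal above 0.004 m and angle between the x axis of cap and the x axis of tub, either way round above 0.7 rad and horizontal distance between cap and tub below 0.01 m and z of cap in the frame of tub below 0.083 m), for 0.05 s.
At the end, for the whole second after the job is handed in: Applicator flat on the wax in the tub (tilt < 0.2 rad, within 40 mm of the axis). Cap locked: ear axis within 0.17 rad of the tub's y, centre within 8 mm, tilt < 0.06, underside 82 to 85.8 mm above the tub's foot, ring pressed 1.2 to 5 mm. Both released, at rest (horizontal distance between applicator and tub below 0.04 m and z of applicator in the frame of tub below 0.03 m and angle between applicator's own z axis and vertical below 0.2 rad and angle between the x axis of cap and the y axis of tub, either way round below 0.17 rad and horizontal distance between cap and tub below 0.008 m and z of cap in the frame of tub between 0.082 and 0.0858 m and angle between cap's own z axis and vertical below 0.06 rad and value of joint seal between 0.0012 and 0.005 m and linear speed of each of cap, applicator below 0.02 m/s); the robot touches nothing.
It fails at once if another thing on the ledge is moved by more than 30 mm (distance of any of brush, spanner, jar, polish_can, cleaner from where it was at the start of the episode above 0.03 m).
It fails at once if another thing on the ledge is tipped over (angle between any of brush, spanner, jar, polish_can, cleaner's own z axis and vertical above 0.4 rad).
It also fails if it takes over 59 s, if anything falls off the work surface, if the arm or the gripper's body presses on something with over 40 N, if the wrist force passes 120 N, or if a joint passes its speed limit or range.

## Working session

There is one attempt and no reset: what is moved stays moved. The work goes in short steps, Python scripts to look and compute and a shell command to move; the robot and the scene stay as the last step left them, time stands still between calls to the robot, and variables do not carry over. Pictures are saved under pics/ and viewed, and the job is handed in when it is done.

```bash
mkdir -p pics; cat > h.py <<'E'
import numpy as np,cv2
from rig import robot
def snap(name,fn):
    c=robot.camera(name); cv2.imwrite('pics/'+fn+'.png',c['frame']); np.savez('pics/'+fn+'.npz',m=c['mtx'],e=c['extrinsics'],f=c['frame']); return c
E
python3 - <<'E'
from h import *
for n in ('scene','side','wrist'):
    c=snap(n,n+'0'); print(n,c['mtx'].round(1).tolist(),c['extrinsics'].round(3).tolist())
print(robot.get_obs())
E
```

```text
scene [[378.7, 0.0, 255.2], [0.0, 378.7, 196.8], [0.0, 0.0, 1.0]] [[0.664, 0.64, -0.388, 0.998], [0.748, -0.575, 0.331, -0.326], [-0.012, -0.509, -0.86, 0.958], [0.0, 0.0, 0.0, 1.0]]
side [[493.7, 0.0, 249.0], [0.0, 493.7, 203.7], [0.0, 0.0, 1.0]] [[-0.998, -0.035, 0.06, 0.525], [-0.067, 0.731, -0.679, 0.887], [-0.02, -0.681, -0.732, 1.02], [0.0, 0.0, 0.0, 1.0]]
wrist [[297.3, 0.0, 256.7], [0.0, 297.3, 192.1], [0.0, 0.0, 1.0]] [[0.289, -0.922, -0.258, 0.216], [-0.957, -0.279, -0.076, -0.484], [-0.002, 0.269, -0.963, 0.373], [0.0, 0.0, 0.0, 1.0]]
{'time_s': 0.15, 'q': array([-1.34832631e+00,  5.27080913e-02,  1.40148666e+00, -1.25505643e-05,
        1.68858779e+00, -7.02590506e-02]), 'dq': array([-1.63446491e-04, -2.41083471e-03, -5.54619596e-03,  8.21775474e-05,
       -5.90264971e-05,  1.92096489e-03]), 'effort': array([ 9.64186256e-04, -3.81952536e+01, -3.60424232e+01, -1.10956057e-04,
        4.64951241e-03,  1.00175970e-05]), 'ee_pos': array([ 0.15148736, -0.50243743,  0.23065996]), 'eef_rot': array([-5.92744249e-04,  9.89307752e-01,  1.45841757e-01, -5.14487129e-05]), 'contact_force': array([ 0.23647051, -0.24084649, -0.88652978]), 'ft_torque': array([-0.02059649, -0.01239448, -0.02268753]), 'finger_gap': 0.0852446272263793}
```

View pics/scene0.png

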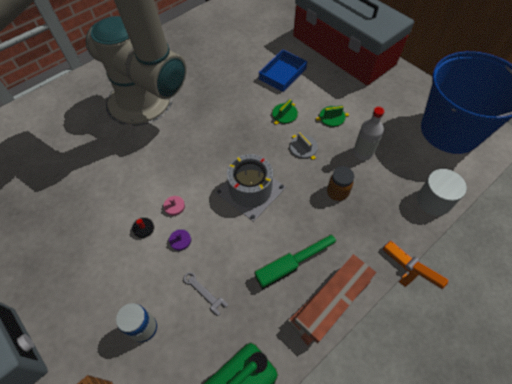

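View pics/side0.png

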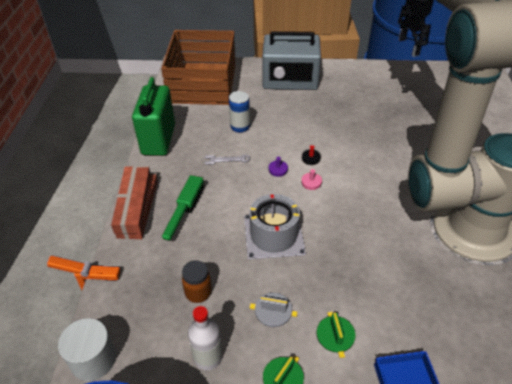

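View pics/wrist0.png

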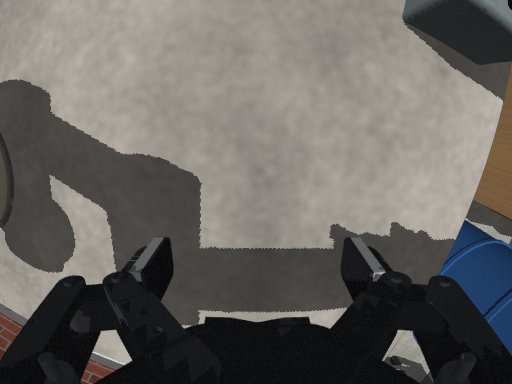

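The scene view shows the tub at (250,180), the grey cap at (303,147) and the black applicator at (142,228). In the side view they are at (273,222), (273,309) and (311,157). I'll enlarge these areas.

```bash
python3 - <<'E'
from h import *
def crop(fn,x,y,w,h,k):
    f=cv2.imread('pics/'+fn+'.png')[y:y+h,x:x+w]; return cv2.resize(f,None,fx=k,fy=k,interpolation=cv2.INTER_CUBIC)
a=crop('scene0',220,120,100,100,4);b=crop('side0',235,185,80,75,5);
cv2.imwrite('pics/c1.png',np.hstack([a,cv2.resize(b,(400,375))[:375,:].copy() if 0 else cv2.copyMakeBorder(b,0,25,0,0,0)]))
a=crop('side0',235,280,80,60,5);b=crop('side0',290,135,50,50,6);c=crop('scene0',120,200,50,50,6)
cv2.imwrite('pics/c2.png',np.hstack([a,cv2.copyMakeBorder(b,0,0,0,0,0)]));cv2.imwrite('pics/c3.png',c)
E
```

```text
(no output)
```

View pics/c1.png

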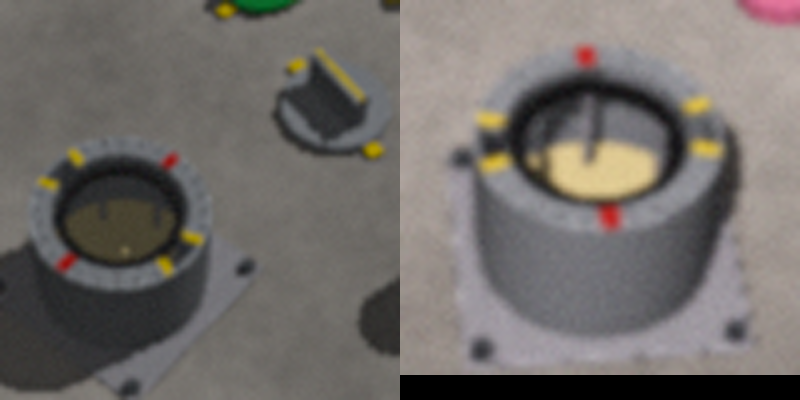

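View pics/c2.png

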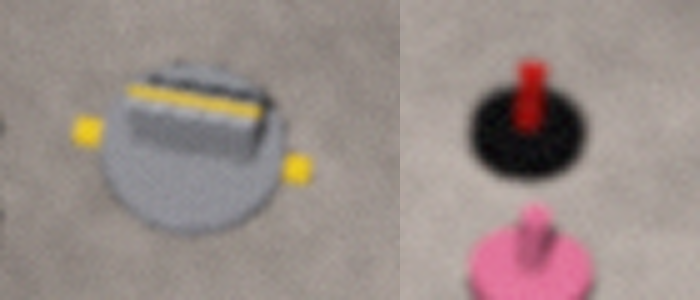

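View pics/c3.png

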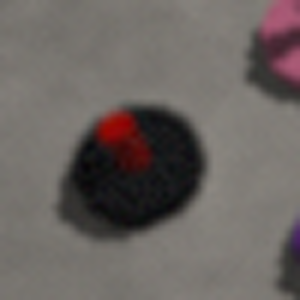

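```bash
cat >> h.py <<'E'
def ray(fn,u,v,z):
    d=np.load('pics/'+fn+'.npz');m,e=d['m'],d['e']
    if 'wrist' in fn:
        x=np.array([u-m[0,2],v-m[1,2]]);r=np.linalg.norm(x);t=r/m[0,0];dd=np.r_[x/r*np.sin(t),np.cos(t)]
    else: dd=np.linalg.inv(m)@[u,v,1]
    dd=e[:3,:3]@dd; return (e[:3,3]+dd*(z-e[2,3])/dd[2])
E
python3 - <<'E'
from h import *
def P(fn,x0,y0,k,X,Y,z): return ray(fn,(X+.5)/k-.5+x0,(Y+.5)/k-.5+y0,z)[:2].round(4)
S=lambda X,Y,z:P('side0',235,185,5,X,Y,z); C=lambda X,Y,z:P('scene0',220,120,4,X,Y,z); D=lambda X,Y,z:P('side0',235,280,5,X,Y,z)
for n,F,L in (('side',S,[(187,57),(211,217),(91,119),(95,162),(297,105),(306,149)]),('scene',C,[(170,160),(67,263),(77,157),(48,183),(192,238),(166,265)])):
    p=np.array([F(*a,.092) for a in L]);print(n,p.tolist());
    print('ctr red',p[:2].mean(0),'ctr yel',p[2:].mean(0)); d=p[2:4].mean(0)-p[4:6].mean(0); r=p[0]-p[1]; print('slot ang',np.degrees(np.arctan2(d[1],d[0])),'red ang',np.degrees(np.arctan2(r[1],r[0])),np.linalg.norm(d),np.linalg.norm(r))
for n,F,L in (('side',D,[(88,131,.005),(298,169,.005),(129,90,.045),(260,113,.045)]),('scene',C,[(297,65,.005),(374,150,.005),(320,52,.045),(362,100,.045)])):
    p=np.array([F(*a) for a in L]);print(n,p.tolist(),p[:2].mean(0),p[2:].mean(0));
    for d in (p[0]-p[1],p[2]-p[3]): print(np.degrees(np.arctan2(d[1],d[0])),np.linalg.norm(d))
print('app side',P('side0',290,135,6,133,67,.049),P('side0',290,135,6,128,132,.012),'scene',P('scene0',120,200,6,116,124,.049),P('scene0',120,200,6,139,168,.010))
for n,u,v,s in (('pink',173,205,'scene0'),('pink',312,181,'side0'),('purple',179,240,'scene0'),('jar',340,184,'scene0'),('cleaner',368,148,'scene0')): print(n,ray(s,u,v,.01))
# look for TCP frame
from scipy.spatial.transform import Rotation as R
o=robot.get_obs();q=o['eef_rot'];print(R.from_quat(np.r_[q[1:],q[0]]).as_matrix().round(3))
E
```

```text
side [[0.5428, -0.005], [0.5273, 0.1032], [0.5901, 0.0411], [0.5863, 0.0701], [0.4856, 0.0263], [0.4809, 0.0562]]
ctr red [0.53505 0.0491 ] ctr yel [0.535725 0.048425]
slot ang 7.785872840622138 red ang -81.84765837428148 0.10592650754178588 0.10930457446968997
scene [[0.529, 0.1017], [0.5461, -0.0078], [0.483, 0.0547], [0.4865, 0.025], [0.5878, 0.0688], [0.5921, 0.041]]
ctr red [0.53755 0.04695] ctr yel [0.53735  0.047375]
slot ang -171.85846060171227 red ang 98.87587053544463 0.1062710802617532 0.11082716273549549
side [[0.5786, 0.2721], [0.4798, 0.287], [0.559, 0.2738], [0.4989, 0.2827]] [0.5292  0.27955] [0.52895 0.27825]
-8.576132674857607 0.09991721573382636
-8.423513930155615 0.06075541128162993
scene [[0.4804, 0.2842], [0.5811, 0.269], [0.5048, 0.281], [0.5596, 0.2712]] [0.53075 0.2766 ] [0.5322 0.2761]
171.41637851988605 0.10184070895275618
169.86085423110103 0.05566938117134047
app side [ 0.4317 -0.2613] [ 0.4317 -0.2541] scene [ 0.4327 -0.2598] [ 0.4351 -0.2614]
pink [ 0.43228323 -0.15658588  0.01      ]
pink [ 0.43034398 -0.14973304  0.01      ]
purple [ 0.5335298  -0.20812242  0.01      ]
jar [0.70509526 0.25368437 0.01      ]
cleaner [0.67369123 0.41894299 0.01      ]
[[ 0.957  0.289 -0.   ]
 [ 0.289 -0.957  0.001]
 [ 0.    -0.001 -1.   ]]
```

```bash
cat >> h.py <<'E'
from scipy.spatial.transform import Rotation as R
def go(x,y,z,yaw):
    o=robot.get_obs();q=o['eef_rot'];r=R.from_quat(np.r_[q[1:],q[0]])
    c,s=np.cos(np.radians(yaw)),np.sin(np.radians(yaw))
    T=R.from_matrix([[c,s,0],[s,-c,0],[0,0,-1]])
    print('shift',r.inv().apply(np.array([x,y,z])-o['ee_pos']).round(4),'rot',np.degrees((r.inv()*T).as_rotvec()).round(2),'t',round(o['time_s'],2),'pos',o['ee_pos'].round(4),'gap',round(o['finger_gap'],4),'F',o['contact_force'].round(1),'q',o['q'].round(2))
E
python3 -c "
from h import *
go(.432,-.2605,.14,16.8)"
```

```text
shift [ 0.3384 -0.1506  0.0909] rot [-0.07 -0.   -0.03] t 0.15 pos [ 0.1515 -0.5024  0.2307] gap 0.0852 F [ 0.2 -0.2 -0.9] q [-1.35  0.05  1.4  -0.    1.69 -0.07]
```

```bash
python3 -m pendant '[[0.338,-0.1505,0.09,0,0,0,0.05],[0.338,-0.1505,0.09,0,0,0,0.05],[0.338,-0.1505,0.09,0,0,0,0.05],[0.338,-0.1505,0.09,0,0,0,0.05],[0.338,-0.1505,0.09,0,0,0,0.05],[0.338,-0.1505,0.09,0,0,0,0.05],[0.338,-0.1505,0.09,0,0,0,0.05],[0.338,-0.1505,0.09,0,0,0,0.05],[0.338,-0.1505,0.09,0,0,0,0.05],[0.338,-0.1505,0.09,0,0,0,0.05],[0.338,-0.1505,0.09,0,0,0,0.05],[0.338,-0.1505,0.09,0,0,0,0.05],[0.338,-0.1505,0.09,0,0,0,0.05]]'
python3 -c "
from h import *
go(.432,-.2605,.023,16.8)
c=snap('wrist','wrist1')"
```

```text
time_s: 1.23
ee_pos: [0.431, -0.2617, 0.1412]
eef_rot: [-0.0, 0.989, 0.145, -0.0]
contact_force: [-0.1, 0.3, 0.6]
finger_gap: 0.05
shift [ 0.0013 -0.0008  0.1182] rot [-0.03 -0.   -0.1 ] t 1.23 pos [ 0.431  -0.2617  0.1412] gap 0.05 F [-0.1  0.3  0.6] q [-0.62  0.04  1.59  0.    1.51  0.66]
```

View pics/wrist1.png

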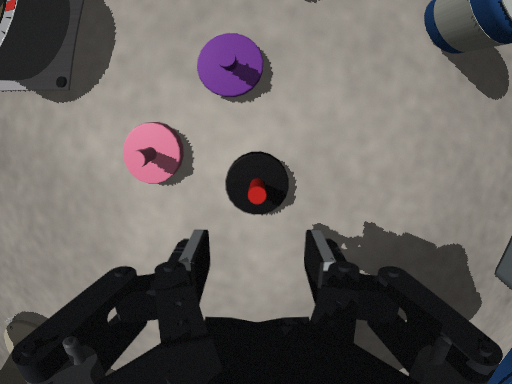

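The knob top is at (257,195) and the puck centre at (257,183), midway between the fingers.

```bash
python3 -c "
from h import *
print(ray('wrist1',257.2,195,.05),ray('wrist1',257,182.5,.016))"
python3 -m pendant '[[0.0013,-0.0008,0.04,0,0,0,0.05],[0.0013,-0.0008,0.08,0,0,0,0.05],[0.0013,-0.0008,0.105,0,0,0,0.05],[0.0013,-0.0008,0.118,0,0,0,0.05],[0.0013,-0.0008,0.118,0,0,0,0.05],[0.0013,-0.0008,0.118,0,0,0,0.05]]'
```

```text
[ 0.43046224 -0.26267941  0.05      ] [ 0.43252159 -0.26189464  0.016     ]
time_s: 1.78
ee_pos: [0.4313, -0.2616, 0.0237]
eef_rot: [-0.0, 0.99, 0.144, -0.0]
contact_force: [0.6, -0.3, 0.5]
finger_gap: 0.0499
```

Applicator estimates agree to about 2 mm, so I'll grip now.

```bash
python3 -m pendant '[[0,0,0,0,0,0,0.0],[0,0,0,0,0,0,0.0],[0,0,0,0,0,0,0.0],[0,0,0,0,0,0,0.0],[0,0,0,0,0,0,0.0],[0,0,0,0,0,0,0.0],[0,0,-0.03,0,0,0,0.0],[0,0,-0.07,0,0,0,0.0],[0,0,-0.11,0,0,0,0.0],[0,0,-0.15,0,0,0,0.0],[0,0,-0.155,0,0,0,0.0],[0,0,-0.155,0,0,0,0.0]]'
python3 -c "
from h import *
snap('side','side1')
go(.536,.048,.178,135)"
```

```text
time_s: 2.78
ee_pos: [0.4327, -0.2625, 0.1823]
eef_rot: [0.002, 0.99, 0.144, 0.003]
contact_force: [0.2, -0.1, -0.9]
finger_gap: 0.0123
shift [ 0.1883 -0.2672  0.0013] rot [ 1.1000e-01  2.0000e-02 -1.1843e+02] t 2.83 pos [ 0.4317 -0.2618  0.1794] gap 0.0125 F [ 0.  -0.2 -1.8] q [-0.62  0.02  1.54  0.    1.58  0.66]
```

View pics/side1.png

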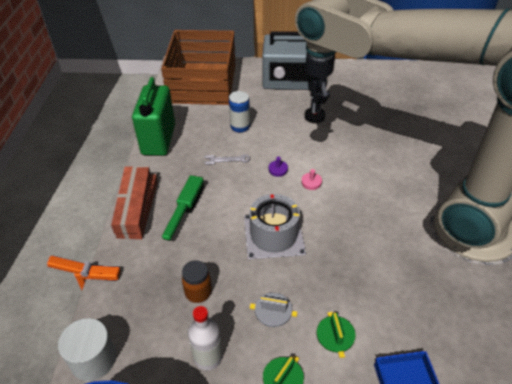

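```bash
python3 -m pendant '[[0.02,-0.03,0,0,0,-7,0],[0.04,-0.06,0,0,0,-14,0],[0.06,-0.09,0,0,0,-21,0],[0.08,-0.12,0,0,0,-28,0],[0.1,-0.15,0,0,0,-35,0],[0.12,-0.18,0,0,0,-42,0],[0.14,-0.205,0,0,0,-49,0],[0.16,-0.23,0,0,0,-56,0],[0.175,-0.25,0,0,0,-63,0],[0.184,-0.262,0,0,0,-70,0],[0.188,-0.267,0,0,0,-77,0],[0.188,-0.267,0,0,0,-84,0],[0.188,-0.267,0,0,0,-91,0],[0.188,-0.267,0,0,0,-98,0],[0.188,-0.267,0,0,0,-105,0],[0.188,-0.267,0,0,0,-112,0],[0.188,-0.267,0,0,0,-118,0],[0.188,-0.267,0,0,0,-118,0]]'
python3 -c "
from h import *
snap('wrist','wrist2')
snap('side','side2')
go(.536,.048,.05,135)
cv2.imwrite('pics/s2.png',cv2.resize(cv2.imread('pics/side2.png')[130:280,200:350],None,fx=4,fy=4))"
```

```text
time_s: 4.33
ee_pos: [0.5347, 0.0477, 0.1765]
eef_rot: [-0.001, 0.384, 0.923, -0.001]
contact_force: [-0.5, -0.1, -0.3]
finger_gap: 0.0121
shift [-0.0006  0.0012  0.1273] rot [-0.11 -0.04 -0.63] t 4.43 pos [0.535  0.0476 0.1773] gap 0.0122 F [-0.  -0.7 -1. ] q [ 0.02  0.11  1.45 -0.    1.59 -0.75]
```

View pics/wrist2.png

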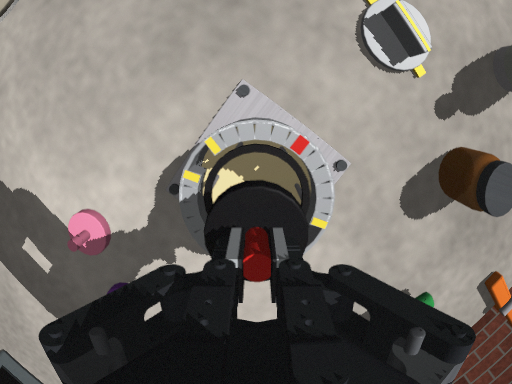

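View pics/s2.png

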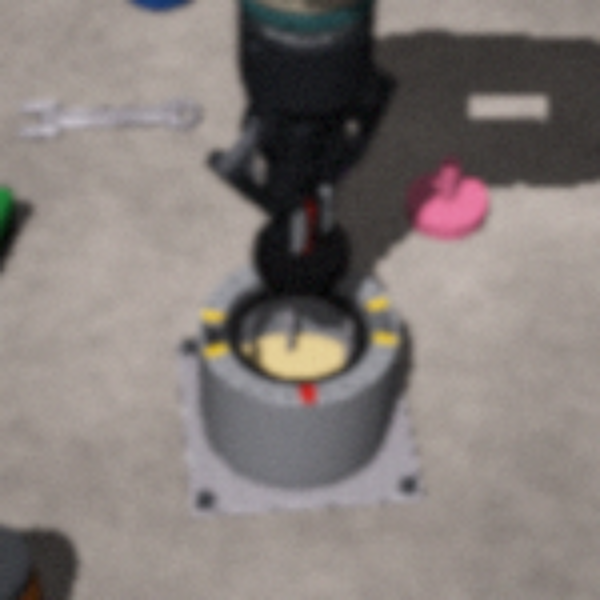

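```bash
python3 -m pendant '[[-0.0006,0.0012,0.025,0,0,0,0],[-0.0006,0.0012,0.05,0,0,0,0],[-0.0006,0.0012,0.07,0,0,0,0],[-0.0006,0.0012,0.09,0,0,0,0],[-0.0006,0.0012,0.105,0,0,0,0],[-0.0006,0.0012,0.115,0,0,0,0],[-0.0006,0.0012,0.12,0,0,0,0],[-0.0006,0.0012,0.12,0,0,0,0]]'
python3 -c "
from h import *
snap('side','side3')
go(.536,.048,.047,135)
cv2.imwrite('pics/s3.png',cv2.resize(cv2.imread('pics/side3.png')[130:280,200:350],None,fx=4,fy=4))"
```

```text
time_s: 5.1
ee_pos: [0.5353, 0.048, 0.056]
eef_rot: [-0.002, 0.388, 0.922, -0.001]
contact_force: [0.5, 0.2, -0.7]
finger_gap: 0.0126
shift [-0.      0.      0.0102] rot [-0.12 -0.06 -0.68] t 5.15 pos [0.536  0.048  0.0572] gap 0.0124 F [ 0.4  0.5 -1.1] q [ 0.02  0.22  1.57 -0.    1.35 -0.75]
```

View pics/s3.png

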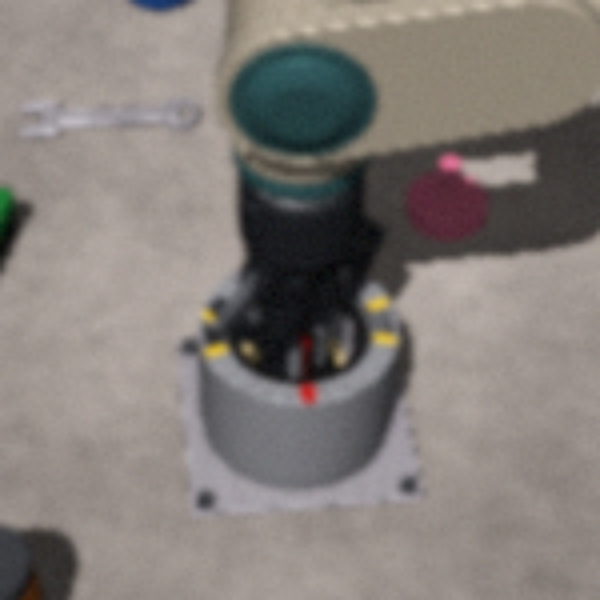

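The puck is inside the tub with no contact. I'll lower it about 8 mm more, in small steps.

```bash
python3 -m pendant '[[0,0,0.004,0,0,0,0],[0,0,0.008,0,0,0,0],[0,0,0.009,0,0,0,0],[0,0,0.009,0,0,0,0]]'
```

```text
time_s: 5.48
ee_pos: [0.5359, 0.048, 0.0481]
eef_rot: [-0.001, 0.388, 0.922, -0.001]
contact_force: [0.3, 0.0, -0.2]
finger_gap: 0.0124
```

```bash
python3 -m pendant '[[0,0,0.003,0,0,0,0],[0,0,0.003,0,0,0,0],[0,0,0.003,0,0,0,0]]'; python3 -m pendant '[[0,0,0,0,0,0,0.018],[0,0,0,0,0,0,0.03],[0,0,0,0,0,0,0.03],[0,0,0,0,0,0,0.03]]'
```

```text
time_s: 5.73
ee_pos: [0.5361, 0.0479, 0.0454]
eef_rot: [-0.001, 0.388, 0.922, -0.001]
contact_force: [0.3, -0.3, 0.4]
finger_gap: 0.0126
time_s: 6.07
ee_pos: [0.5363, 0.048, 0.0456]
eef_rot: [-0.0, 0.388, 0.922, -0.001]
contact_force: [-0.8, -0.3, 0.7]
finger_gap: 0.0302
```

```bash
python3 -m pendant '[[0,0,0,0,0,0,0.03],[0,0,0,0,0,0,0.03],[0,0,-0.02,0,0,0,0.03],[0,0,-0.05,0,0,0,0.03],[0,0,-0.09,0,0,0,0.03],[0,0,-0.125,0,0,0,0.04],[0,0,-0.15,0,0,0,0.05],[0,0,-0.15,0,0,0,0.05]]'
python3 -c "
from h import *
snap('wrist','wrist4')
go(.530,.2775,.16,171.5)"
```

```text
time_s: 6.73
ee_pos: [0.5388, 0.0482, 0.2025]
eef_rot: [0.005, 0.388, 0.922, 0.002]
contact_force: [-0.1, 0.4, 1.3]
finger_gap: 0.05
shift [0.1697 0.1545 0.039 ] rot [  0.11   0.28 -37.19] t 6.78 pos [0.5378 0.0481 0.1991] gap 0.0498 F [ 0.  -0.2 -0.5] q [ 0.02  0.1   1.41 -0.    1.62 -0.75]
```

View pics/wrist4.png

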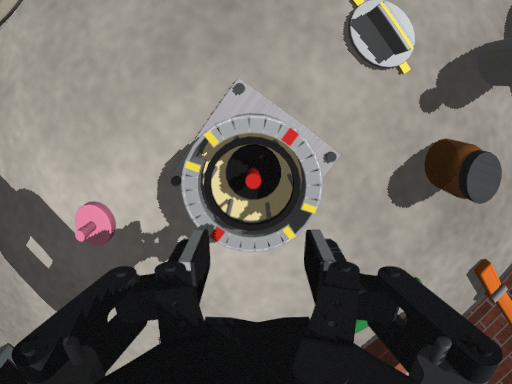

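The applicator stands upright and central on the wax, with its knob at (253,181). I'll measure the tub again from this closer view: reds (290,136) and (218,235), yellows (211,139), (192,167), (308,209), (290,232).

```bash
python3 -c "
from h import *
f=cv2.imread('pics/wrist4.png')[100:260,170:335];cv2.imwrite('pics/w4.png',cv2.resize(f,None,fx=4,fy=4,interpolation=cv2.INTER_CUBIC))
f=cv2.imread('pics/wrist4.png')[0:90,330:430];cv2.imwrite('pics/w4c.png',cv2.resize(f,None,fx=6,fy=6,interpolation=cv2.INTER_CUBIC))
"
python3 -m pendant '[[0.02,0.018,0.004,0,0,-4.6,0.05],[0.04,0.036,0.008,0,0,-9.2,0.05],[0.06,0.055,0.012,0,0,-13.8,0.05],[0.08,0.073,0.016,0,0,-18.4,0.05],[0.1,0.091,0.02,0,0,-23,0.05],[0.12,0.109,0.024,0,0,-27.6,0.05],[0.14,0.127,0.028,0,0,-32,0.05],[0.155,0.141,0.032,0,0,-35,0.05],[0.165,0.15,0.036,0,0,-37.2,0.05],[0.1697,0.1545,0.039,0,0,-37.2,0.05],[0.1697,0.1545,0.039,0,0,-37.2,0.05],[0.1697,0.1545,0.039,0,0,-37.2,0.05]]'
python3 -c "
from h import *
snap('wrist','wrist5')
go(.530,.2775,.16,171.5)"
```

```text
time_s: 7.78
ee_pos: [0.53, 0.2767, 0.1592]
eef_rot: [0.002, 0.075, 0.997, -0.001]
contact_force: [-0.3, -0.4, -0.1]
finger_gap: 0.0504
shift [ 0.0004  0.001  -0.0002] rot [-0.02  0.29 -0.1 ] t 7.83 pos [0.5302 0.2765 0.1598] gap 0.0497 F [ 0.4 -0.7  0.5] q [ 0.42  0.29  1.28 -0.    1.57 -1.  ]
```

View pics/w4.png

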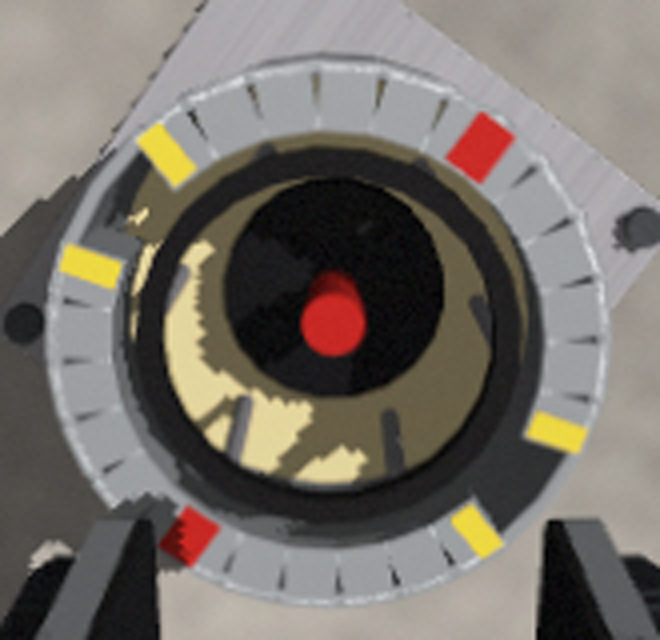

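View pics/w4c.png

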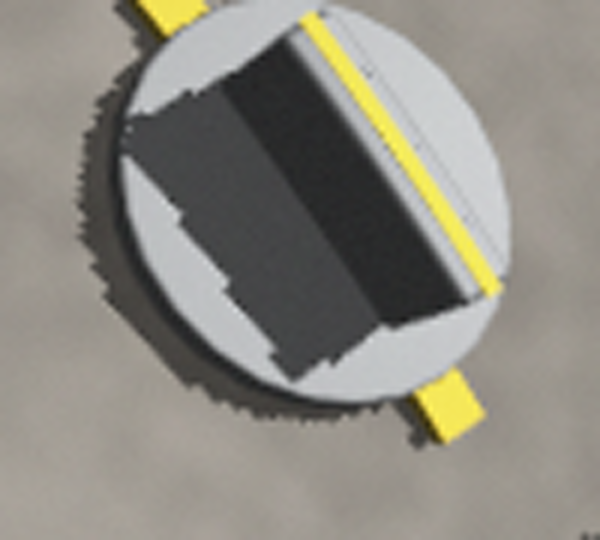

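View pics/wrist5.png

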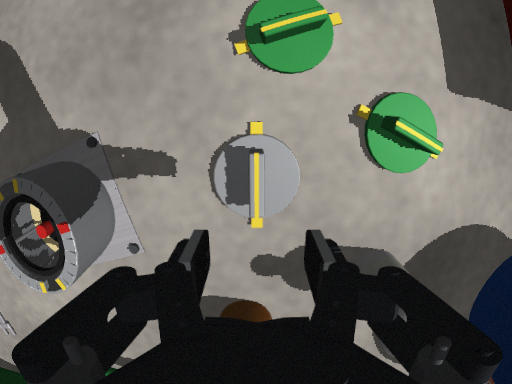

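The cap is central below the gripper, with its bar line along x=257 (rows 150–222). From the enlarged tub picture I read reds (480,148), (190,535) and yellows (167,156), (92,267), (555,432), (476,531).

```bash
python3 -c "
from h import *
f=cv2.imread('pics/wrist5.png')[110:240,200:310];cv2.imwrite('pics/w5.png',cv2.resize(f,None,fx=5,fy=5,interpolation=cv2.INTER_CUBIC))
P=lambda X,Y:ray('wrist4',(X+.5)/4-.5+170,(Y+.5)/4-.5+100,.092)[:2]
p=np.array([P(*a) for a in [(480,148),(190,535),(167,156),(92,267),(555,432),(476,531)]])
d=p[2:4].mean(0)-p[4:6].mean(0); r=p[0]-p[1]
print(p[:2].mean(0),p[2:].mean(0),np.degrees(np.arctan2(d[1],d[0])),np.degrees(np.arctan2(r[1],r[0])),np.linalg.norm(d),np.linalg.norm(r))
"
```

```text
[0.53437374 0.04590553] [0.53443073 0.0456133 ] -171.71256454899668 98.27032672197014 0.10617312679046058 0.11027586173580332
```

View pics/w5.png

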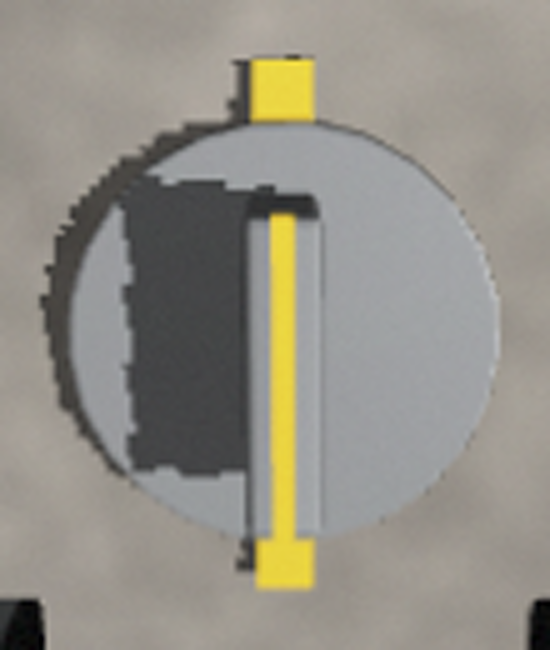

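```bash
python3 -c "
from h import *
P=lambda X,Y,z:ray('wrist5',(X+.5)/5-.5+200,(Y+.5)/5-.5+110,z)[:2]
print(P(285,332,.010),P(283,212,.045),P(285,540,.045),P(283,90,.005))
d=P(283,212,.045)-P(285,540,.045);print((P(283,212,.045)+P(285,540,.045))/2,np.degrees(np.arctan2(d[1],d[0])),np.linalg.norm(d))
go(.530,.2770,.033,171.5)"
```

```text
[0.52630517 0.27638158] [0.49722308 0.28042124] [0.55728347 0.27176614] [0.47853198 0.28313923]
[0.52725328 0.27609369] 171.79975200198973 0.06068081988982604
shift [0.001  0.0005 0.1268] rot [-0.02  0.29 -0.1 ] t 7.83 pos [0.5302 0.2765 0.1598] gap 0.0497 F [ 0.4 -0.7  0.5] q [ 0.42  0.29  1.28 -0.    1.57 -1.  ]
```

```bash
python3 -m pendant '[[0.0015,0.0005,0.035,0,0,0,0.045],[0.0015,0.0005,0.07,0,0,0,0.045],[0.0015,0.0005,0.1,0,0,0,0.045],[0.0015,0.0005,0.125,0,0,0,0.045],[0.0015,0.0005,0.14,0,0.29,0,0.045],[0.0015,0.0005,0.145,0,0.29,0,0.045],[0.0015,0.0005,0.145,0,0.29,0,0.045],[0.0015,0.0005,0.145,0,0.29,0,0.0],[0.0015,0.0005,0.145,0,0.29,0,0.0],[0.0015,0.0005,0.145,0,0.29,0,0.0],[0.0015,0.0005,0.145,0,0.29,0,0.0],[0.0015,0.0005,0.145,0,0.29,0,0.0],[0.0015,0.0005,0.145,0,0.29,0,0.0]]'
python3 -c "
from h import *
snap('wrist','wrist6')
go(.529,.277,.16,171.5)"
```

```text
time_s: 8.92
ee_pos: [0.5309, 0.2775, 0.0172]
eef_rot: [0.002, 0.075, 0.997, 0.001]
contact_force: [0.2, -1.0, 6.4]
finger_gap: 0.013
shift [ 0.0013 -0.0006 -0.1428] rot [ 0.1  0.2 -0.1] t 8.97 pos [0.5309 0.2776 0.0172] gap 0.0134 F [ 0.4 -1.1  5.4] q [ 0.42  0.42  1.41 -0.    1.31 -1.  ]
```

View pics/wrist6.png

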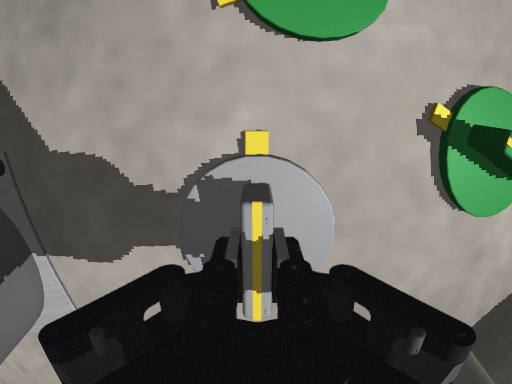

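```bash
python3 -c "
from h import *
a,b=ray('wrist6',257,202,.045),ray('wrist6',257,319,.045);print(a,b,(a+b)/2,np.linalg.norm(a-b))
print(ray('wrist6',257,142,.005))"
python3 -m pendant '[[0,0,-0.02,0,0,0,0],[0,0,-0.05,0,0,0,0],[0,0,-0.085,0,0,0,0],[0,0,-0.12,0,0,0,0],[0,0,-0.143,0,0,0,0],[0,0,-0.143,0,0,0,0],[0,0,-0.143,0,0,0,0]]'
python3 -c "
from h import *
snap('wrist','wrist7');snap('side','side7')
go(.5365,.047,.16,188.2)"
```

```text
[0.4982675  0.28178653 0.045     ] [0.55805595 0.27282781 0.045     ] [0.52816172 0.27730717 0.045     ] 0.06045590923580255
[0.47857449 0.28485926 0.005     ]
time_s: 9.55
ee_pos: [0.531, 0.2778, 0.1621]
eef_rot: [0.003, 0.075, 0.997, 0.002]
contact_force: [0.3, -0.0, -1.5]
finger_gap: 0.013
shift [-0.0411 -0.2265 -0.0014] rot [ 1.000e-02  9.000e-02 -1.679e+01] t 9.65 pos [0.5297 0.2771 0.1586] gap 0.0129 F [-0.5  0.  -2.6] q [ 0.42  0.29  1.28 -0.    1.57 -1.  ]
```

View pics/wrist7.png

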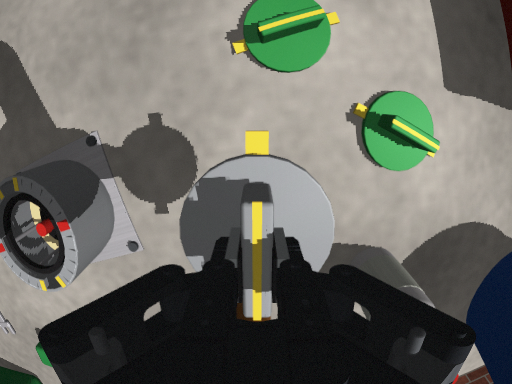

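View pics/side7.png

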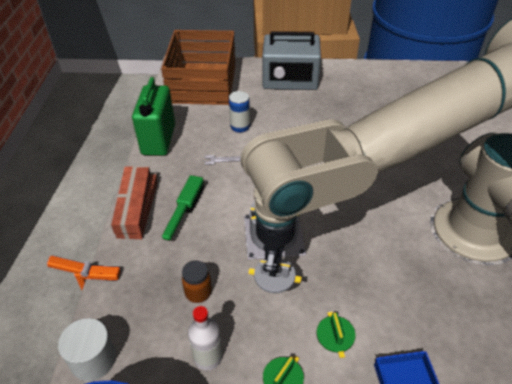

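```bash
python3 -m pendant '[[-0.005,-0.03,-0.001,0,0,-2.5,0],[-0.01,-0.06,-0.001,0,0,-5,0],[-0.016,-0.09,-0.001,0,0,-7.5,0],[-0.022,-0.12,-0.001,0,0,-10,0],[-0.028,-0.15,-0.001,0,0,-12.5,0],[-0.034,-0.18,-0.001,0,0,-15,0],[-0.039,-0.205,-0.001,0,0,-16.8,0],[-0.041,-0.22,-0.001,0,0,-16.8,0],[-0.0418,-0.2265,-0.001,0,0,-16.8,0],[-0.0418,-0.2265,-0.001,0,0,-16.8,0],[-0.0418,-0.2265,-0.001,0,0,-16.8,0]]'
python3 -c "
from h import *
snap('wrist','wrist8');snap('side','side8');snap('scene','scene8')
go(.5372,.047,.115,188.2)
a=cv2.resize(cv2.imread('pics/side8.png')[150:280,210:340],None,fx=3,fy=3)
b=cv2.resize(cv2.imread('pics/scene8.png')[90:220,185:315],None,fx=3,fy=3)
cv2.imwrite('pics/s8.png',np.hstack([a,b]))"
```

```text
time_s: 10.57
ee_pos: [0.5367, 0.0474, 0.1585]
eef_rot: [-0.0, -0.071, 0.997, 0.0]
contact_force: [0.8, 0.7, -1.5]
finger_gap: 0.0128
shift [ 0.     -0.0011  0.0442] rot [0.01 0.05 0.09] t 10.72 pos [0.537  0.0481 0.1592] gap 0.0129 F [ 0.5  0.9 -2.2] q [ 0.02  0.12  1.47  0.    1.55 -1.69]
```

View pics/wrist8.png

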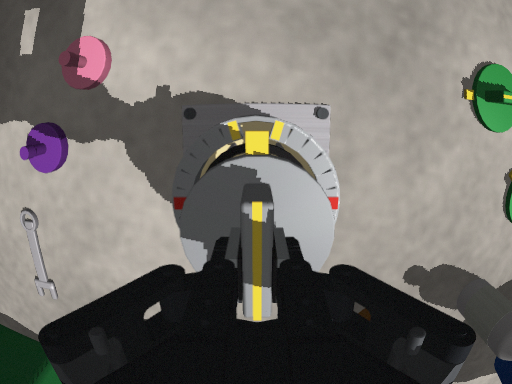

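View pics/s8.png

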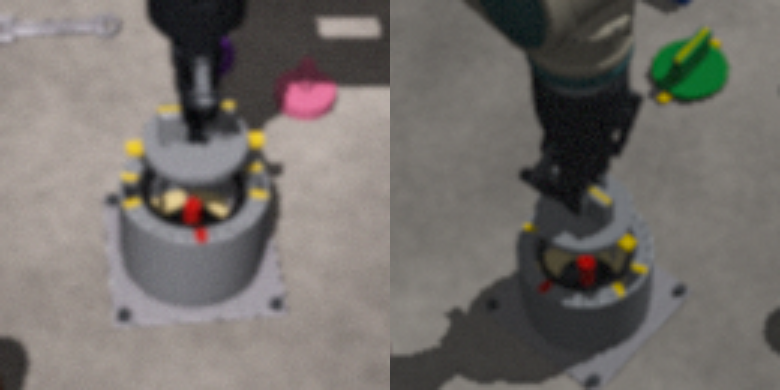

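The wrist view shows the ear at u=257, centred between the slot's marks at 233 and 279. I'll lower it to just above the rim.

```bash
python3 -m pendant '[[0,-0.0005,0.02,0,0,0,0],[0,-0.0005,0.035,0,0,0,0],[0,-0.0005,0.045,0,0,0,0],[0,-0.0005,0.045,0,0,0,0],[0,-0.0005,0.045,0,0,0,0]]'
python3 -c "
from h import *
snap('wrist','wrist9');snap('side','side9');snap('scene','scene9')
go(.5372,.047,.104,188.2)
a=cv2.resize(cv2.imread('pics/side9.png')[150:280,210:340],None,fx=3,fy=3)
b=cv2.resize(cv2.imread('pics/scene9.png')[90:220,185:315],None,fx=3,fy=3)
cv2.imwrite('pics/s9.png',np.hstack([a,b]))"
```

```text
time_s: 11.13
ee_pos: [0.5369, 0.048, 0.114]
eef_rot: [-0.0, -0.073, 0.997, 0.0]
contact_force: [-1.2, 0.4, -1.3]
finger_gap: 0.0132
shift [ 0.0007 -0.0006  0.0115] rot [-0.    0.17  0.1 ] t 11.28 pos [0.5378 0.0477 0.1155] gap 0.0133 F [ 0.7  0.2 -0.8] q [ 0.02  0.16  1.52  0.    1.46 -1.7 ]
```

View pics/wrist9.png

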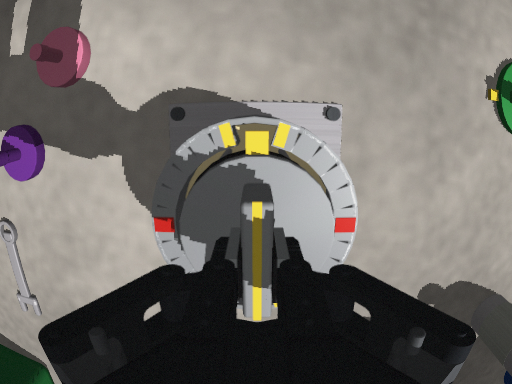

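View pics/s9.png

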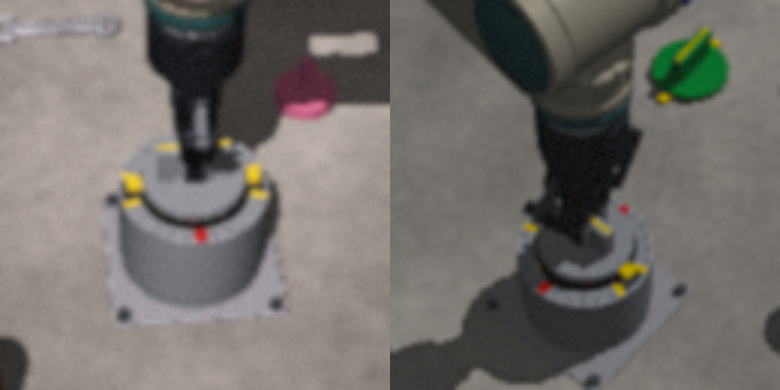

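```bash
python3 -c "
from h import *
f=cv2.imread('pics/wrist9.png')[110:240,150:360];cv2.imwrite('pics/w9.png',cv2.resize(f,None,fx=3.8,fy=3.8,interpolation=cv2.INTER_CUBIC))
r=(ray('wrist9',163.5,225,.092)+ray('wrist9',345,225,.092))/2
print('tub',r, 'ear tip',ray('wrist9',257,131,.1035))
a,b=ray('wrist9',257,202,.1435),ray('wrist9',257,319,.1435);print('cap',(a+b)/2)"
```

```text
tub [0.53515294 0.04572624 0.092     ] ear tip [0.4787039  0.03917517 0.1035    ]
cap [0.53332595 0.04716904 0.1435    ]
```

View pics/w9.png

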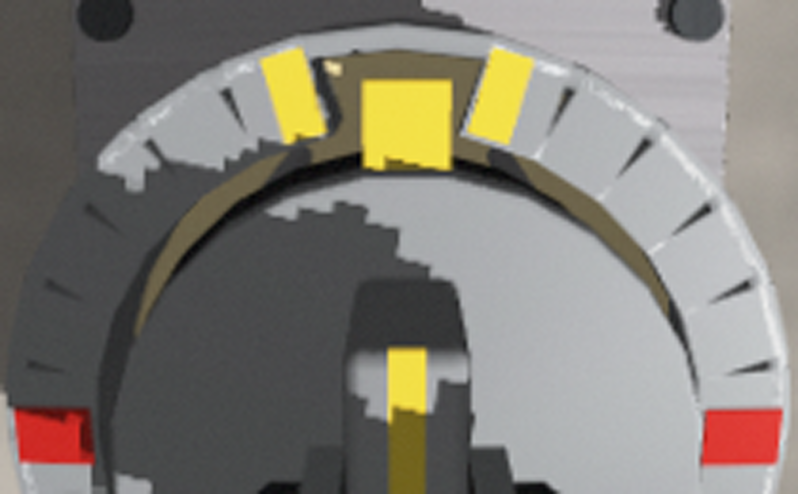

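```bash
python3 -m pendant '[[-0.0006,-0.0013,0,0,0,0,0],[-0.0006,-0.0013,0.003,0,0,0,0],[-0.0006,-0.0013,0.006,0,0,0,0],[-0.0006,-0.0013,0.009,0,0,0,0],[-0.0006,-0.0013,0.012,0,0,0,0],[-0.0006,-0.0013,0.0125,0,0,0,0]]'
```

```text
time_s: 11.78
ee_pos: [0.5385, 0.0465, 0.1027]
eef_rot: [0.001, -0.072, 0.997, 0.0]
contact_force: [-2.2, -0.8, 3.8]
finger_gap: 0.013
```

```bash
python3 -m pendant '[[0,0,0.003,0,0,0,0],[0,0,0.006,0,0,0,0],[0,0,0.0085,0,0,0,0],[0,0,0.0085,0,0,0,0]]'
python3 -c "
from h import *
snap('wrist','wrist10');snap('side','side10');snap('scene','scene10')
go(.5385,.0464,.095,188.2)
a=cv2.resize(cv2.imread('pics/side10.png')[150:280,210:340],None,fx=3,fy=3)
b=cv2.resize(cv2.imread('pics/scene10.png')[90:220,185:315],None,fx=3,fy=3)
cv2.imwrite('pics/s10.png',np.hstack([a,b]))
f=cv2.imread('pics/wrist10.png')[100:240,150:360];cv2.imwrite('pics/w10.png',cv2.resize(f,None,fx=3.8,fy=3.8,interpolation=cv2.INTER_CUBIC))"
```

```text
time_s: 12.12
ee_pos: [0.5387, 0.0465, 0.0948]
eef_rot: [0.002, -0.072, 0.997, 0.0]
contact_force: [-3.5, -0.5, 8.3]
finger_gap: 0.0127
shift [ 0.0002 -0.0001  0.0002] rot [-0.01  0.19  0.1 ] t 12.27 pos [0.5387 0.0465 0.0952] gap 0.0132 F [-4.1 -0.8  7.8] q [ 0.02  0.18  1.54  0.    1.42 -1.7 ]
```

View pics/w10.png

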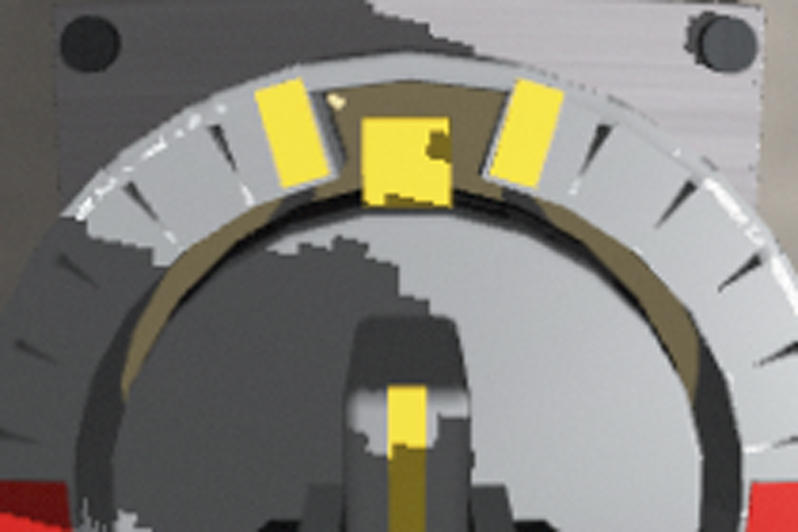

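View pics/s10.png

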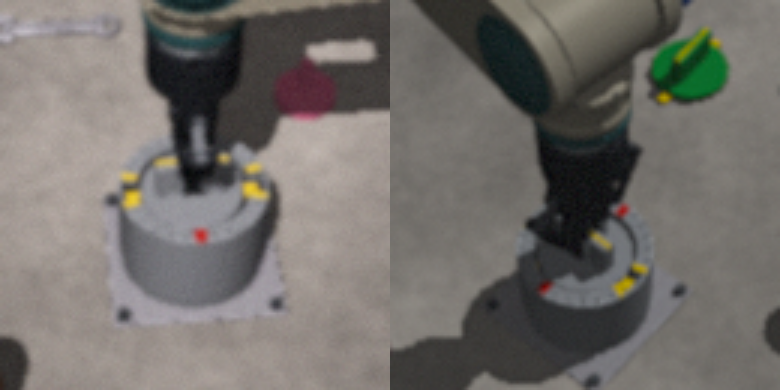

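```bash
python3 -c "
from h import *
P=lambda X,Y,z:ray('wrist10',(X+.5)/3.8-.5+150,(Y+.5)/3.8-.5+100,z)
t=P(407,117,.083);print('cap from ear',t+np.array([np.cos(np.radians(8.2)),np.sin(np.radians(8.2)),0])*.056)
f=cv2.imread('pics/wrist10.png')[215:260,130:380];cv2.imwrite('pics/w10b.png',cv2.resize(f,None,fx=3,fy=3,interpolation=cv2.INTER_CUBIC))
print(robot.get_obs()['ft_torque'])
"
```

```text
cap from ear [0.53572808 0.04549798 0.083     ]
[-0.04566551  0.73216662 -0.00351183]
```

View pics/w10b.png

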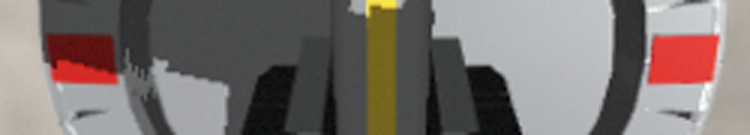

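```bash
python3 -c "
from h import *
a,b=ray('wrist10',157,234.2,.092),ray('wrist10',357.3,234.4,.092);print((a+b)/2,np.linalg.norm(a-b))
go(.5378,.0464,.095,180)
go(.5378,.0464,.095,98.2)"
```

```text
[0.53456028 0.04573699 0.092     ] 0.11114238490053764
shift [0.0009 0.     0.0002] rot [0.   0.19 8.3 ] t 12.27 pos [0.5387 0.0465 0.0952] gap 0.0132 F [-4.1 -0.8  7.8] q [ 0.02  0.18  1.54  0.    1.42 -1.7 ]
shift [0.0009 0.     0.0002] rot [ 0.14  0.16 90.1 ] t 12.27 pos [0.5387 0.0465 0.0952] gap 0.0132 F [-4.1 -0.8  7.8] q [ 0.02  0.18  1.54  0.    1.42 -1.7 ]
```

```bash
python3 -m pendant '[[0.0009,0,0.0005,0,0,0,0],[0.001,-0.0002,0.0007,0,0,7,0],[0.0012,-0.0003,0.0007,0,0,14,0],[0.0013,-0.0005,0.0007,0,0,21,0],[0.0015,-0.0006,0.0007,0,0,28,0],[0.0016,-0.0008,0.0007,0,0,35,0],[0.0017,-0.0009,0.0007,0,0,42,0],[0.0018,-0.001,0.0007,0,0,45,0],[0.0018,-0.001,0.0007,0,0,45,0]]'
python3 -c "
from h import *
snap('wrist','wrist11')
print(robot.get_obs()['ft_torque'])
go(.5356,.0445,.0945,98.2)
f=cv2.imread('pics/wrist11.png')[100:240,150:360];cv2.imwrite('pics/w11.png',cv2.resize(f,None,fx=3.8,fy=3.8,interpolation=cv2.INTER_CUBIC))"
```

```text
time_s: 13.02
ee_pos: [0.5382, 0.0452, 0.0961]
eef_rot: [0.003, 0.316, 0.949, 0.001]
contact_force: [0.4, -0.6, 8.1]
finger_gap: 0.0133
[-0.16807355  0.1979515  -0.19084377]
shift [ 0.0017 -0.0022  0.0016] rot [ 0.36  0.2  45.05] t 13.07 pos [0.5383 0.0452 0.0961] gap 0.013 F [-0.  -0.9  7.4] q [ 0.02  0.18  1.54  0.    1.42 -0.91]
```

View pics/w11.png

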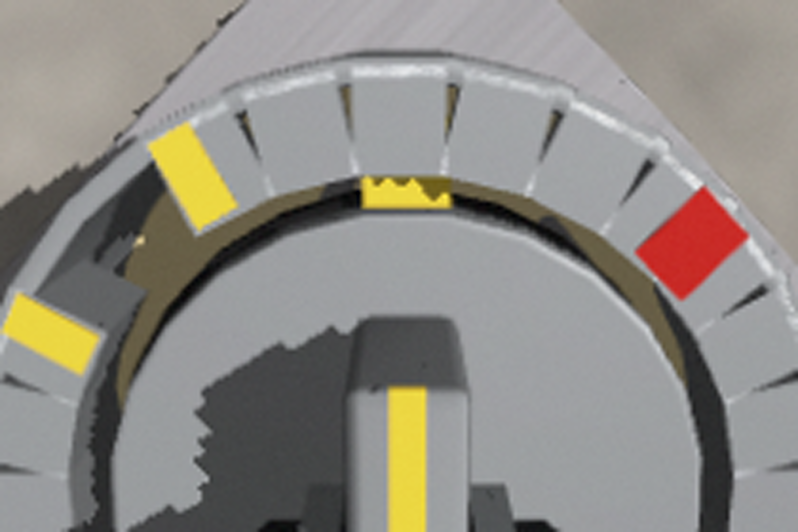

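The ear is now under the rim halfway round, with forces low. I'll turn the second half.

```bash
python3 -m pendant '[[0.0002,-0.0003,0.001,0,0,7,0],[0.0005,-0.0006,0.0015,0,0,14,0],[0.0008,-0.001,0.0015,0,0,21,0],[0.001,-0.0013,0.0015,0,0,28,0],[0.0013,-0.0016,0.0015,0,0,35,0],[0.0015,-0.0019,0.0015,0,0,41,0],[0.0017,-0.0022,0.0015,0,0,45,0],[0.0017,-0.0022,0.0015,0,0,47,0],[0.0017,-0.0022,0.0015,0,0,47,0],[0.0017,-0.0022,0.0015,0,0,47,0]]'
python3 -c "
from h import *
snap('wrist','wrist12')
print(robot.get_obs()['ft_torque'])
go(.5356,.0445,.100,98.2)
f=cv2.imread('pics/wrist12.png')[100:240,150:360];cv2.imwrite('pics/w12.png',cv2.resize(f,None,fx=3.8,fy=3.8,interpolation=cv2.INTER_CUBIC))"
```

```text
time_s: 13.9
ee_pos: [0.5366, 0.0439, 0.096]
eef_rot: [0.004, 0.668, 0.744, 0.003]
contact_force: [-0.2, -3.2, 8.6]
finger_gap: 0.0132
[-0.48142895  0.27764196  0.01359876]
shift [ 0.0007 -0.0009 -0.004 ] rot [ 0.57  0.12 -1.98] t 13.95 pos [0.5366 0.0439 0.096 ] gap 0.013 F [-0.4 -2.3  7.3] q [ 0.01  0.17  1.55 -0.    1.41 -0.09]
```

View pics/w12.png

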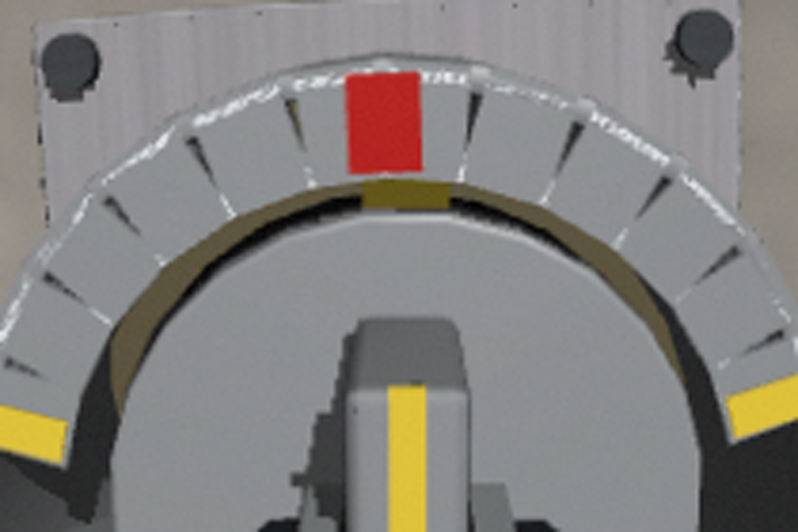

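The ear sits about 3 mm (3°) clockwise of the red mark's centre, consistent with my 2° overturn. I'll turn back 2°, centre it and let it spring up.

```bash
python3 -m pendant '[[-0.0003,-0.0005,0,-0,0,-2,0],[-0.0003,-0.0008,0,0.3,0,-2.3,0],[-0.0003,-0.0008,-0.001,0.5,0,-2.3,0],[-0.0003,-0.0008,-0.0025,0.5,0,-2.3,0],[-0.0003,-0.0008,-0.004,0.5,0,-2.3,0],[-0.0003,-0.0008,-0.0045,0.5,0,-2.3,0]]'
python3 -c "
from h import *
snap('wrist','wrist13');snap('side','side13')
print(robot.get_obs()['ft_torque'])
go(.5356,.0445,.100,98.2)
f=cv2.imread('pics/wrist13.png')[100:240,150:360];cv2.imwrite('pics/w13.png',cv2.resize(f,None,fx=3.8,fy=3.8,interpolation=cv2.INTER_CUBIC))"
```

```text
time_s: 14.45
ee_pos: [0.5367, 0.0439, 0.1012]
eef_rot: [0.002, 0.653, 0.758, 0.001]
contact_force: [4.7, 2.4, 0.3]
finger_gap: 0.0132
[ 0.37549483 -0.57185195 -0.05588835]
shift [ 0.0008 -0.001   0.0011] rot [0.22 0.11 0.33] t 14.55 pos [0.5367 0.0439 0.1011] gap 0.0131 F [4.  2.3 3.4] q [ 0.01  0.17  1.54 -0.    1.43 -0.14]
```

View pics/w13.png

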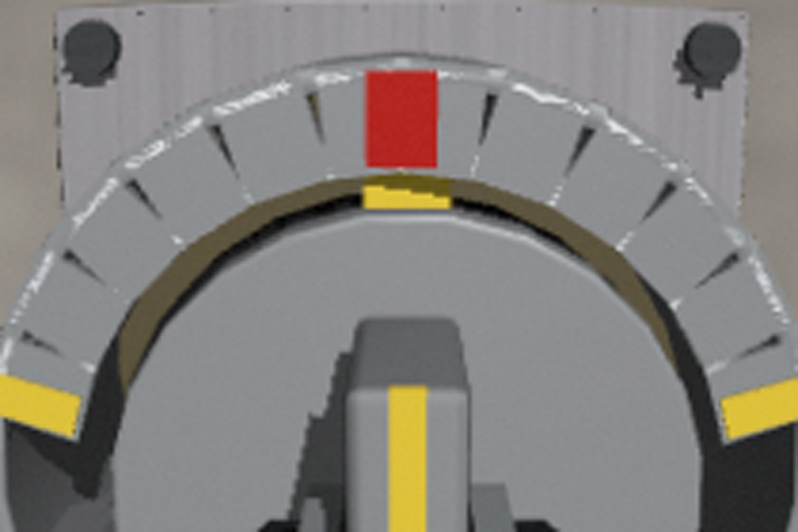

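The ear (406) is under the red mark (401) and the cap has risen about 5 mm. I'll open the fingers.

```bash
python3 -m pendant '[[0,0,0,0,0,0,0.02],[0,0,0,0,0,0,0.035],[0,0,0,0,0,0,0.04],[0,0,0,0,0,0,0.04],[0,0,-0.03,0,0,0,0.04],[0,0,-0.06,0,0,0,0.04],[0,0,-0.1,0,0,0,0.04],[0,0,-0.12,0,0,0,0.04],[-0.01,0,-0.12,0,0,0,0.04],[-0.01,0,-0.12,0,0,0,0.04]]'
python3 -c "
from h import *
snap('wrist','wrist14');snap('side','side14');snap('scene','scene14')
f=cv2.imread('pics/wrist14.png')[90:270,150:370];cv2.imwrite('pics/w14.png',cv2.resize(f,None,fx=3.3,fy=3.3,interpolation=cv2.INTER_CUBIC))
a=cv2.resize(cv2.imread('pics/side14.png')[170:270,220:320],None,fx=4,fy=4)
b=cv2.resize(cv2.imread('pics/scene14.png')[120:220,200:300],None,fx=4,fy=4)
cv2.imwrite('pics/s14.png',np.hstack([a,b]))"
```

```text
time_s: 15.38
ee_pos: [0.5382, 0.033, 0.2222]
eef_rot: [0.003, 0.653, 0.757, 0.001]
contact_force: [0.9, 0.8, -1.1]
finger_gap: 0.0399
```

View pics/w14.png

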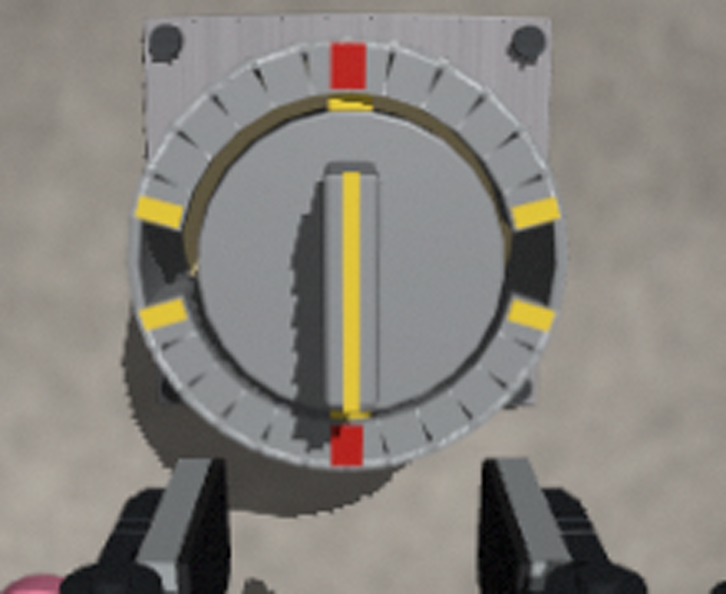

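View pics/s14.png

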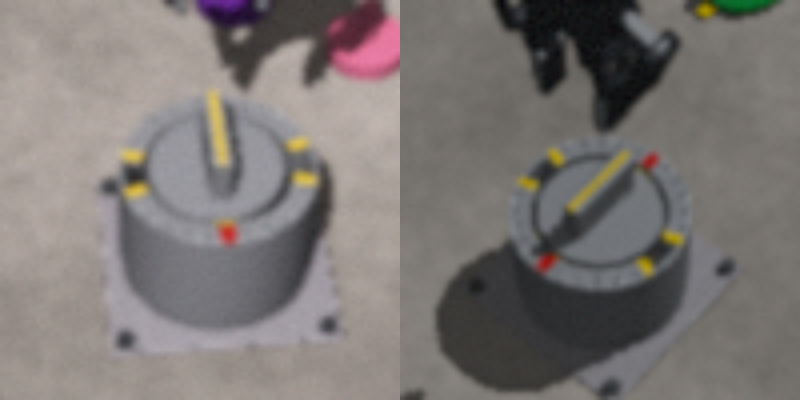

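```bash
python3 -c "
from h import *
P=lambda X,Y,z:ray('wrist14',(X+.5)/3.3-.5+150,(Y+.5)/3.3-.5+90,z)
r1,r2=P(348,66,.092),P(347,445,.092)
for z in (.126,.129,.132):
  a,b=P(351,172,z),P(351,413,z); d=a-b
  print(z,(a+b)/2,np.linalg.norm(d),np.degrees(np.arctan2(d[1],d[0])))
d=r1-r2;print((r1+r2)/2,np.linalg.norm(d),np.degrees(np.arctan2(d[1],d[0])))
# triangulate in side/scene
def line(fn,u,v):
  a=ray(fn,u,v,0);b=ray(fn,u,v,.3);return a,(b-a)/np.linalg.norm(b-a)
def tri(p,q):
  (a,d),(b,e)=line('side14',*p),line('scene14',*q)
  A=np.c_[d,-e];t=np.linalg.lstsq(A,b-a,rcond=None)[0];return (a+d*t[0]+b+e*t[1])/2,np.linalg.norm(a+d*t[0]-b-e*t[1])
S=lambda X,Y:((X+.5)/4-.5+220,(Y+.5)/4-.5+170);C=lambda X,Y:((X-400+.5)/4-.5+200,(Y+.5)/4-.5+120)
print('far',tri(S(213,93),C(628,152)),'near',tri(S(225,165),C(572,211)))
print('redf/near',tri(S(229,235),C(652,161)))
for n,a,b in (('y',(133,156),(672,239)),('y',(136,190),(646,266)),('y',(298,144),(555,157)),('y',(306,180),(528,183))): print(n,tri(S(*a),C(*b)))
"
```

```text
0.126 [0.53550856 0.04430556 0.126     ] 0.06216733041434272 98.50247856948052
0.129 [0.53539261 0.04500695 0.129     ] 0.0613857892846361 98.50247856948053
0.132 [0.53527666 0.04570833 0.132     ] 0.06060424815492946 98.50247856948053
[0.53438869 0.04577479 0.092     ] 0.11080465308708384 98.3122414359075
far (array([0.54597697, 0.05841215, 0.16405492]), np.float64(0.014429847330622731)) near (array([0.52669477, 0.03671834, 0.08476992]), np.float64(0.01050176314334254))
redf/near (array([0.52807367, 0.10310798, 0.08961407]), np.float64(0.0022979784573621247))
y (array([0.59224027, 0.0595851 , 0.10885895]), np.float64(0.008122608701894463))
y (array([0.5853645 , 0.05016713, 0.07060386]), np.float64(0.005182182674814105))
y (array([0.48896653, 0.0451625 , 0.10976177]), np.float64(0.006758973593199499))
y (array([0.47641947, 0.03480239, 0.06947413]), np.float64(0.005914001211828138))
```

```bash
python3 -c "
from h import *
def line(fn,u,v):
  a=ray(fn,u,v,0);b=ray(fn,u,v,.3);return a,(b-a)/np.linalg.norm(b-a)
def tri(p,q):
  (a,d),(b,e)=line('side14',*p),line('scene14',*q)
  A=np.c_[d,-e];t=np.linalg.lstsq(A,b-a,rcond=None)[0];return ((a+d*t[0]+b+e*t[1])/2).round(4),np.linalg.norm(a+d*t[0]-b-e*t[1]).round(4)
S=lambda X,Y:((X+.5)/4-.5+220,(Y+.5)/4-.5+170);C=lambda X,Y:((X-400+.5)/4-.5+200,(Y+.5)/4-.5+120)
print('bar',tri(S(213,93),C(572,211)),tri(S(225,165),C(628,152)))
for n,a,b in (('y',(133,156),(646,266)),('y',(136,190),(672,239)),('y',(298,144),(528,183)),('y',(306,180),(555,157))): print(n,tri(S(*a),C(*b)))
go(.53,0.03,.22,98)
"
```

```text
bar (array([0.5419, 0.018 , 0.1261]), np.float64(0.0036)) (array([0.5316, 0.0781, 0.1261]), np.float64(0.0015))
y (array([0.5909, 0.0409, 0.0903]), np.float64(0.0021))
y (array([0.5869, 0.069 , 0.0899]), np.float64(0.0012))
y (array([0.4855, 0.0255, 0.0908]), np.float64(0.0006))
y (array([0.4802, 0.0547, 0.0893]), np.float64(0.0005))
shift [-0.003  -0.0075 -0.0008] rot [0.03 0.08 0.51] t 15.53 pos [0.5369 0.034  0.2192] gap 0.0401 F [-0.5  0.3 -0.7] q [-0.    0.09  1.38 -0.    1.67 -0.15]
```

```bash
python3 -m pendant '[[0,0,0,0,0,0,0.04],[0,0,0,0,0,0,0.04],[0,0,0,0,0,0,0.04]]'; python3 -c "
from h import *
print(robot.sign_off())"
```

```text
time_s: 15.78
ee_pos: [0.5366, 0.0342, 0.2181]
eef_rot: [-0.0, 0.653, 0.758, -0.001]
contact_force: [-0.3, -0.1, -0.7]
finger_gap: 0.0397
the job is handed in; nothing more can be done
None
```

The applicator is on the wax in the tub and the cap is locked at the red marks. I handed the job in at 15.8 s, and the hand-in gave no verdict.

- **Applicator:** I set it down on the wax with its knob up, let go, and the wrist view showed it upright and central before the cap went on.
- **Cap position:** My last pictures put the bar 0.2° from the line through the red marks. Its centre is about 1 mm from the tub axis, and both ends of the bar are at the same height.
- **Cap height:** Its underside came out at about 83 mm when measured against the rim. That is inside the allowed 82–85.8 mm, but 1 mm below the nominal 84 mm and only good to a millimetre or so. The gripper's height when the cap sprang up pointed to 84 mm.
- **Disagreement:** The wrist camera and the fixed cameras differed by about 2 mm on where the tub and cap were. I lined up the cap using the difference between cap and tub within one picture.
- **Overturn:** I turned the cap about 3° too far, turned it back 2.3°, and then let it spring up.
- **Not measured directly:** I could not read how far the ring is pressed; I inferred it from the cap's height. The gripper was about 0.13 m above the rim at hand-in. I did not measure the other things on the ledge again, but the arm never went near them.

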